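Night setup: swap salt lamp and candle on the charger

TASK

Get the bedside top ready for the night: before moving the lamp or the candle, switch the charger off at its toggle; then swap the salt lamp and the candle, so that the lamp stands upright in the middle of the white charging dock and the candle in the middle of the cork mat, both set down gently, and only when both are in place switch the charger fully on again. At any point put every small cosmetic pot that is there into the wooden tray, upright on its floor, and leave everything else where it is.

Things in the scene. Friction and masses are not known exactly. Their poses are not given: they have to be found in the camera images.
- dock: round white charging dock with a grey ring on top, fixed to the table, 144 mm across, 10 mm high; origin at the centre of its underside, so its top is 10 mm above the origin. The candle stands on it at the start
- mat: round cork mat, fixed, 144 mm across, 8 mm thick; origin at the centre of its underside. The lamp stands on it at the start
- lamp: cordless salt lamp, 0.35 kg: wooden foot 68 mm across and 18 mm high, glowing orange rock above it (66 mm at its widest, 40 mm up, tapering from 62 mm across at 70 mm up to 26 mm at 108 mm), and on top a brass knob 22 mm across from 108 to 136 mm up, by which it can be lifted from above; origin at the centre of its underside, z up
- candle: candle in a ribbed olive-yellow jar, an upright cylinder 66 mm across over its ribs (64 mm for the fingers) and 62 mm tall, 0.3 kg; origin at the centre of its underside, z up
- switch (a joint): the charger's toggle lever: 0 = off (leaning to -x of the switch box, its black-marked end), 1.0 = on (leaning to +x, its green-marked end); it stays where it is left
- switch_tip (a point): centre of the red ball, 26 mm across, at the end of the toggle lever, 60 mm from the hinge
- switch_base: cream switch box, fixed, 70 (x) x 50 (y) x 25 mm high; origin at the centre of its underside; the lever's hinge lies along its y axis, 22 mm above the origin, and the lever swings in its x-z plane
- tray: open wooden tray, fixed, 250 (x) x 110 (y) x 35 mm high, walls and floor 5 mm thick; origin at the centre of its underside
- pot1: white cosmetic pot with a pink cap, an upright cylinder 40 mm across and 34 mm tall, 60 g; origin at the centre of its underside, z up. May be absent.
- pot2: amber cosmetic pot with a white cap, an upright cylinder 36 mm across and 36 mm tall, 60 g; origin at the centre of its underside, z up. May be absent.
- pot3: blue cosmetic tin with an aluminium cap, an upright cylinder 42 mm across and 30 mm tall, 60 g; origin at the centre of its underside, z up. May be absent.
- pot4: white cosmetic pot with a green cap, an upright cylinder 34 mm across and 36 mm tall, 60 g; origin at the centre of its underside, z up. May be absent.
- clock: white cube alarm clock, 60 mm each way, loose, not part of the job; origin at the centre of its underside
- remote: dark grey remote control lying flat, 42 (x) x 150 (y) x 18 mm high, loose, not part of the job; origin at the centre of its underside
- glasses_case: blue glasses case, 60 (x) x 160 (y) x 42 mm high, loose, not part of the job; origin at the centre of its underside
- mug: blue mug, 80 mm across, 90 mm tall, loose, not part of the job; origin at the centre of its underside
- bust: small bronze-brown bust, 60 mm foot, 139 mm tall, loose, not part of the job; origin at the centre of its underside
- tissue_box: pink tissue box, 115 (x) x 230 (y) x 70 mm high, loose, not part of the job; origin at the centre of its underside
Things that resemble listed ones, but are neither listed nor needed, are in the scene too. What is shaped like the switch_base but turquoise is not meant. What is shaped like the lamp but pink is not meant.

How it is judged:
On the way, in this order (a step that is already met when the one before it is completed fails the run):
1. the charger is switched off while the candle is still on or by the dock and the lamp on or by the mat (value of joint switch below 0.15 rad and horizontal distance between candle and dock below 0.075 m and horizontal distance between lamp and mat below 0.075 m and z of candle in the frame of dock below 0.02 m and z of lamp in the frame of mat below 0.02 m), for 0.2 s.
2. with the charger off, the lamp stands in the middle of the dock and the candle in the middle of the mat (value of joint switch below 0.15 rad and horizontal distance between lamp and dock below 0.022 m and z of lamp in the frame of dock between 0.006 and 0.014 m and angle between each of lamp, candle's own z axis and vertical below 0.1 rad and linear speed of each of lamp, candle below 0.03 m/s and horizontal distance between candle and mat below 0.028 m and z of candle in the frame of mat between 0.004 and 0.012 m), for 0.3 s.
3. the charger is switched on again (value of joint switch above 0.85 rad), for 0.2 s.
At the end, for the whole second after the job is handed in: The lamp stands upright and still on the dock within 22 mm of its centre, the candle upright and still on the mat within 28 mm of its centre, every pot that is present stands upright on the tray's floor, and the charger's toggle is on (above 0.85) (horizontal distance between lamp and dock below 0.022 m and z of lamp in the frame of dock between 0.006 and 0.014 m and angle between each of lamp, candle's own z axis and vertical below 0.1 rad and linear speed of each of lamp, candle, pot1, pot2, pot3, pot4 below 0.03 m/s and horizontal distance between candle and mat below 0.028 m and z of candle in the frame of mat between 0.004 and 0.012 m and value of joint switch above 0.85 rad and x of pot1 in the frame of tray between -0.12 and 0.12 m and y of pot1 in the frame of tray between -0.05 and 0.05 m and z of pot1 in the frame of tray between 0 and 0.012 m and angle between each of pot1, pot2, pot3, pot4's own z axis and vertical below 0.15 rad and x of pot2 in the frame of tray between -0.12 and 0.12 m and y of pot2 in the frame of tray between -0.05 and 0.05 m and z of pot2 in the frame of tray between 0 and 0.012 m and x of pot3 in the frame of tray between -0.12 and 0.12 m and y of pot3 in the frame of tray between -0.05 and 0.05 m and z of pot3 in the frame of tray between 0 and 0.012 m and x of pot4 in the frame of tray between -0.12 and 0.12 m and y of pot4 in the frame of tray between -0.05 and 0.05 m and z of pot4 in the frame of tray between 0 and 0.012 m); the robot touches nothing.
It fails at once if a bystander (clock, remote, glasses case, mug, bust, tissue box) is moved more than 3 cm or tipped (distance of any of clock, remote, glasses_case, mug, bust, tissue_box from where it was at the start of the episode above 0.03 m or angle between any of clock, remote, glasses_case, mug, bust, tissue_box's own z axis and vertical above 0.5 rad).
It fails at once if the lamp or the candle is tipped over (angle between any of lamp, candle's own z axis and vertical above 0.8 rad).
It fails at once if the lamp is dropped or banged on the dock, or the candle on the mat (contact force between lamp and dock above 60 N or contact force between candle and mat above 60 N).
Of pot1, pot2, pot3, pot4 only 2 to 4 are there at a start; the rules pass over those that are not, and their reading is None.
At some moment in a run one of candle, pot1, pot2, pot3, pot4 may be knocked a few centimetres aside while the robot is not near it.
It also fails if it takes over 210 s, if anything falls off the work surface, if the arm or the gripper's body presses on something with over 40 N, if the wrist force passes 120 N, or if a joint passes its speed limit or range.

ROBOT

A 6-joint arm with a two-finger parallel gripper is mounted at the origin on the work surface. World frame = base frame: x ahead of the robot, y to its left, z up, the work surface at z = 0. Lengths are in m, angles in rad, forces in N, time in s.
With the tool pointing down it reaches from about 0.375 to 0.9 m from the base axis. Payload 3.1 kg.
Tool frame: the origin (TCP) lies midway between the tips of the shut fingers; the grasp point (between the pads) lies arm.grasp_offset behind it (arm.grasp_offset is the distance from the TCP to the grasp point, in m); z points along the fingers, y is the line along which they close (so a half turn about z gives the same grasp; the last joint's range is limited). The gripper opens to 85 mm and grips with 20 to 120 N. Pads are 22 mm wide; open, the fingers measure 114 mm over their backs; the gripper's body (76 mm by 85 mm) begins 54 mm behind the grasp point. The pads swing forward as they close: fully open they stand 13 mm farther back than shut.
Start: joints at [-1.502, 0.527, 1.433, -0, 1.181, -0.178], TCP at [0.153, -0.606, 0.231] pointing down, gripper open.
Joint ranges: [-3.08, 3.08], [-0.75, 2.2], [0.22, 2.44], [-1.43, 4.57], [0, 2.65], [-2.85, 2.85]. Speed limits (rad/s): [2.79, 2.79, 3.14, 3.14, 3.14, 3.14].

INTERFACE

Orientations are given as a unit quaternion [w, x, y, z].
In Python, from bench import arm, optics gives the robot as it stands. Calls block until the motion is done:
- arm.movep(position, orientation): joint-space move of the TCP to a pose.
- arm.movel(position, rotation=None, velocity=0.15): straight line of the TCP; rotation=None keeps the orientation; velocity is the mean speed in m/s.
- arm.set_joints(angles): joint-space move.
- arm.ungrasp() and arm.close_gripper(newtons=None): open the fingers fully, or close them until they stop; newtons is the grip in N (None keeps the last).
- arm.dwell(seconds).
- arm.solve_ik(position, orientation): joint angles nearest the present ones, or None.
- arm.state(): the state.
- optics.read_camera(name): name is "scene" or "top" or "wrist"; returns a dict with "color" (400x640x3 uint8, blue, green, red), "fx", "fy", "cx", "cy" (pixels), "eye" and "rotation" of the camera in the world. Camera axes: x right, y up, looking along -z (the intrinsics and any distortion apply to the point x, -y, -z); pixel columns grow to the right and rows downward; lengths in m; the calibration is good to about 2 mm. A picture is of the moment at which its call begins. There is no depth.
A pose or a line that the arm cannot do raises arm.IKError and nothing moves.
- arm.job_done(): hands the job in; it is judged then, once.
The state is a dict: "time_s": time; "q": joint angles; "qd": joint speeds; "joint_torque": joint torques, N m; "eef_pos": TCP position; "ee_rot": TCP orientation; "wrist_force": force on the tool from outside, world axes, zero at the start; "wrist_torque": the same for the moment, N m; "opening": opening from 0.0 (shut) to 1.0 (fully open); "gripper_force": force on a finger pad.
Only numpy, scipy, OpenCV 4.12 (cv2) and the standard library are available. Lean on these libraries where they do the work, as an engineer would, in place of code of your own. Each camera call takes 0.05 s, during which the arm holds its last target. There are 200 camera calls.

## Working session

There is one attempt and no reset: what is moved stays moved. The work goes in short steps, each a Python script; the robot and the scene stay as the last script left them, time stands still between calls to the robot, and variables do not carry over. Pictures are saved under pics/ and viewed, at most 14 in all, crops included, and the job is handed in when it is done.

```bash
mkdir -p pics; ls
python3 - <<'E'
from bench import arm, optics
import cv2
for n in ("scene","top","wrist"):
    c=optics.read_camera(n); cv2.imwrite(f"pics/{n}0.png",c["color"])
    print(n,{k:(v.tolist() if hasattr(v,'tolist') else v) for k,v in c.items() if k!="color"})
print(arm.state(),arm.grasp_offset)
E
```

```text
pics
scene {'fx': 472.5193428666231, 'fy': 472.5193428666231, 'cx': 319.3787448374762, 'cy': 196.55769511678494, 'eye': [1.2227704911595454, 0.5554142358167786, 0.7060937959732543], 'rotation': [0.4067805932556825, 0.2004618330621523, 0.40386634401001287, 0.7945039827539586]}
top {'fx': 363.16544944012065, 'fy': 363.16544944012065, 'cx': 317.5998229302426, 'cy': 193.81541483793842, 'eye': [0.4483403780135008, 0.025272476294081306, 0.895369428691436], 'rotation': [0.707119752152857, 0.0520355137666482, -0.04137595109590641, -0.7039616410666366]}
wrist {'fx': 339.6579998911668, 'fy': 339.6579998911668, 'cx': 316.2457517708843, 'cy': 195.30857370216614, 'eye': [0.2173470533945387, -0.5894856363169014, 0.37336758580444035], 'rotation': [0.7819496694445505, -0.10434907165323334, 0.08246318561713369, -0.608987527555812]}
{'time_s': 0.15, 'q': array([-1.50250992e+00,  5.28289817e-01,  1.43359137e+00, -2.07668052e-05,
        1.18138411e+00, -1.78496797e-01]), 'qd': array([ 0.00017631, -0.00178435, -0.00402246, -0.00072982, -0.00175346,
        0.00100874]), 'joint_torque': array([ 1.06054158e-03, -4.42741263e+01, -1.78275526e+01, -1.57075774e-04,
        5.58372441e-03,  2.04686145e-06]), 'eef_pos': array([ 0.1526664 , -0.6055147 ,  0.23054084]), 'ee_rot': array([-8.35579005e-04,  9.92396077e-01,  1.23082599e-01,  3.64740890e-05]), 'wrist_force': array([-0.97692442, -0.20572057, -0.27251071]), 'wrist_torque': array([-0.03736801, -0.00421588, -0.06700177]), 'gripper_force': 0.0, 'opening': 0.9979370667517766} 0.0187
```

View pics/top0.png

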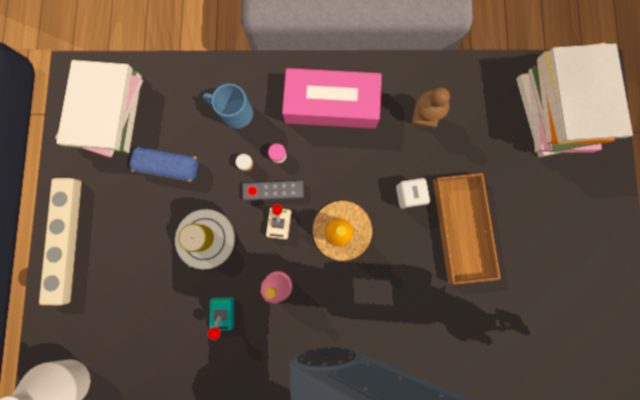

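View pics/scene0.png

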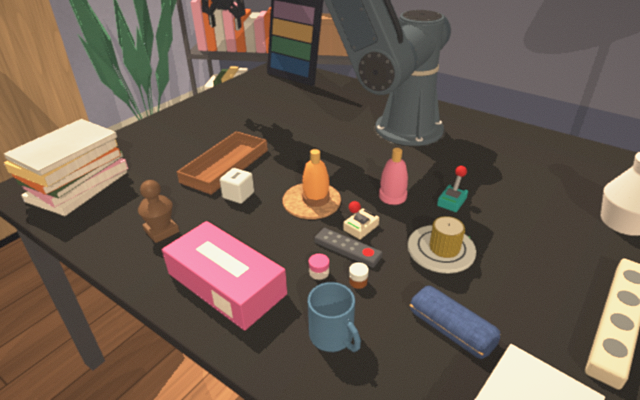

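The top view shows the dock with the candle at (205,239) and the mat with the lamp at (342,231). The cream switch is at (279,223) with its ball at (277,210), the tray at (467,228), the pink-cap pot at (277,153) and the white-cap pot at (244,161). The scene view confirms this layout and shows two pots.

```bash
cat > h.py <<'E'
from bench import arm, optics
import numpy as np, cv2
from scipy.spatial.transform import Rotation as R
def cam(n,save=None):
    c=optics.read_camera(n)
    if save: cv2.imwrite(f"pics/{save}.png",c["color"])
    q=np.array(c["rotation"]); c["M"]=R.from_quat(q[[1,2,3,0]]).as_matrix() if q.shape==(4,) else q
    c["eye"]=np.array(c["eye"]); return c
def ray(c,p):
    d=c["M"]@np.array([(p[0]-c["cx"])/c["fx"],-(p[1]-c["cy"])/c["fy"],-1.]); return d/np.linalg.norm(d)
def plane(c,p,z):
    d=ray(c,p); return c["eye"]+d*(z-c["eye"][2])/d[2]
def proj(c,P):
    v=c["M"].T@(np.array(P)-c["eye"]); return np.array([c["cx"]-c["fx"]*v[0]/v[2],c["cy"]+c["fy"]*v[1]/v[2]])
def tri(obs):  # [(cam,px),..] -> point, rms miss of rays
    A=[];b=[]
    for c,p in obs:
        d=ray(c,p);N=np.eye(3)-np.outer(d,d);A.append(N);b.append(N@c["eye"])
    A=np.vstack(A);b=np.hstack(b);X=np.linalg.lstsq(A,b,rcond=None)[0]
    return X,np.sqrt(np.mean((A@X-b)**2))
HSV={"red":[((0,200,120),(4,255,255)),((177,200,120),(180,255,255))],
 "pinkcap":[((160,100,120),(175,255,255))],"orange":[((8,200,180),(24,255,255))],
 "green":[((40,80,60),(85,255,255))]}
def blobs(c,ranges,amin=15):
    h=cv2.cvtColor(c["color"],cv2.COLOR_BGR2HSV)
    m=sum(cv2.inRange(h,*r) for r in ranges)
    n,l,s,ce=cv2.connectedComponentsWithStats(m)
    return [(ce[i].round(1),s[i]) for i in range(1,n) if s[i][4]>=amin]
def down(a):  # tool down, fingers close along world direction at angle a
    m=np.array([[np.sin(a),np.cos(a),0],[-np.cos(a),np.sin(a),0],[0,0,-1.]])
    q=R.from_matrix(m).as_quat(); return q[[3,0,1,2]]
E
python3 - <<'E'
from h import *
T=cam("top")
for n,p,z in [("dock",(205,239),.01),("mat",(342,231),.008),("lampknob",(341,231),.1),("candle",(192,238),.062),("ball",(277,210),.07),("box",(279,224),.025),("tray",(467,228),.035),("pot1",(277,153),.034),("pot2",(244,161),.036),("pinklamp",(270,293),.136),("clock",(413,193),.06),("tealball",(214,334),.08)]:
    print(n,plane(T,p,z).round(3))
S=cam("scene")
for c in(T,S):
    print([ (b[0],b[1][4]) for b in blobs(c,HSV["red"])])
print(tri([(T,(277,210)),(S,(354,206))]))
# look pose
for P in [(0.45,0.1,0.33),(0.42,0.0,0.33),(0.42,0.25,.33)]:
    for a in (0,np.pi/2,-np.pi/2): print(P,a,arm.solve_ik(P,down(a)))
E
```

```text
dock [0.454 0.312 0.01 ]
mat [ 0.475 -0.021  0.008]
lampknob [ 0.473 -0.014  0.1  ]
candle [0.456 0.325 0.062]
ball [0.52  0.131 0.07 ]
box [0.491 0.131 0.025]
tray [ 0.483 -0.312  0.035]
pot1 [0.663 0.138 0.034]
pot2 [0.642 0.217 0.036]
pinklamp [0.345 0.133 0.136]
clock [ 0.562 -0.182  0.06 ]
tealball [0.25 0.26 0.08]
[(array([251.9, 190.5]), np.int32(58)), (array([276.6, 208.9]), np.int32(75)), (array([213.5, 333.2]), np.int32(121))]
[]
(array([0.52004587, 0.12961306, 0.07609064]), np.float64(0.00010982142440026342))Traceback (most recent call last):
  File "<stdin>", line 11, in <module>
  File "h.py", line 31, in down
    q=R.from_matrix(m).as_quat(); return q[[3,0,1,2]]
      ~~~~~~~~~~~~~^^^
  File "scipy/spatial/transform/_rotation.pyx", line 1143, in scipy.spatial.transform._rotation.Rotation.from_matrix
ValueError: Non-positive determinant (left-handed or null coordinate frame) in rotation matrix 0: [[ 0.  1.  0.]
 [-1.  0.  0.]
 [ 0.  0. -1.]].
```

```bash
python3 - <<'E'
s=open('h.py').read()
s=s.replace("[[np.sin(a),np.cos(a),0],[-np.cos(a),np.sin(a),0],[0,0,-1.]]","[[-np.sin(a),np.cos(a),0],[np.cos(a),np.sin(a),0],[0,0,-1.]]")
open('h.py','w').write(s)
E
python3 - <<'E'
from h import *
for P in [(0.48,0.1,0.33),(0.42,0.1,0.33)]:
    for a in (0,np.pi/2,-np.pi/2,np.pi):
        j=arm.solve_ik(P,down(a)); print(P,round(a,2),None if j is None else np.round(j,2))
arm.movep((0.42,-0.05,0.33),down(np.pi/2) if arm.solve_ik((0.42,-0.05,0.33),down(np.pi/2)) is not None else down(-np.pi/2))
c=cam("wrist","w1");print(c["eye"],arm.state()["time_s"],arm.state()["q"].round(2))
arm.movep((0.48,0.12,0.33),arm.state()["ee_rot"])
c=cam("wrist","w2");print(c["eye"],arm.state()["time_s"])
a=cv2.imread("pics/w1.png");b=c["color"]
cv2.imwrite("pics/w12.png",cv2.resize(np.vstack([a,b]),None,fx=.75,fy=.75))
E
```

```text
(0.48, 0.1, 0.33) 0 [-0.02  0.23  1.63 -0.    1.28 -0.02]
(0.48, 0.1, 0.33) 1.57 [-0.02  0.23  1.63 -0.    1.28 -1.59]
(0.48, 0.1, 0.33) -1.57 [-0.02  0.23  1.63 -0.    1.28  1.55]
(0.48, 0.1, 0.33) 3.14 None
(0.42, 0.1, 0.33) 0 [-0.03  0.14  1.75 -0.    1.26 -0.03]
(0.42, 0.1, 0.33) 1.57 [-0.03  0.14  1.75 -0.    1.26 -1.6 ]
(0.42, 0.1, 0.33) -1.57 [-0.03  0.14  1.75 -0.    1.26  1.54]
(0.42, 0.1, 0.33) 3.14 None
[ 0.35315776 -0.05060663  0.47287449] 2.5333 [-0.39  0.12  1.77 -0.    1.25 -1.95]
[0.41286206 0.11933177 0.47266626] 3.3333
```

View pics/w12.png

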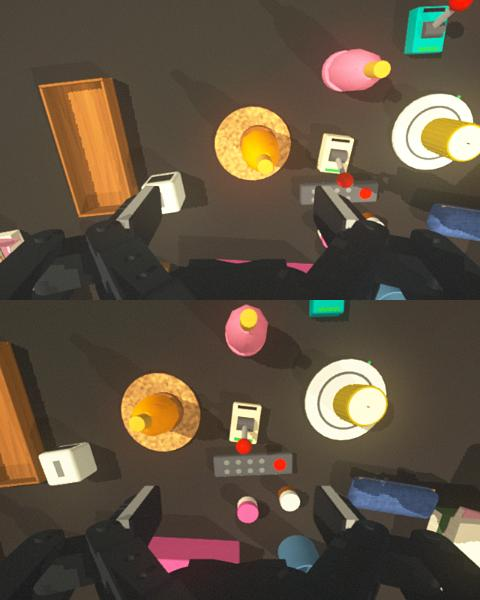

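In the wrist views image-down is +x. The green mark is at the box's +x end with the lever leaning towards it, so the charger is on. The lamp knob is at about (187,165) full-res in view 2, and the candle top is at (490,141). The pots are at (329,287) and (385,267).

```bash
cat > seg.py <<'E'
from h import *
def sample(c,pts):
    h=cv2.cvtColor(c["color"],cv2.COLOR_BGR2HSV)
    return {n:np.median(h[y-1:y+2,x-1:x+2].reshape(-1,3),0).astype(int).tolist() for n,(x,y) in pts.items()}
E
python3 - <<'E'
from seg import *
arm.movep((0.48,0.12,0.33),arm.state()["ee_rot"])
W=cam("wrist"); T=cam("top","t1"); S=cam("scene","s1")
print(sample(W,dict(dockrim=(413,133),dockin=(430,110),dockrim2=(461,80),wax=(492,140),candleside=(465,145),mat=(170,150),mat2=(213,110),knob=(187,166),rock=(205,150),box=(312,170),ball=(324,196),p1=(329,290),p2=(385,267),table=(280,100))))
print(sample(T,dict(dock=(183,250),wax=(190,238),mat=(320,235),knob=(338,236),p1=(277,152),p2=(244,160),box=(272,232),rim=(440,182),floor=(467,228))))
print(sample(S,dict(dock=(440,262),wax=(447,222),cs=(447,245),mat=(300,205),knob=(315,155),ball=(354,206),p1=(319,260),p2=(358,268),tray=(240,150))))
E
```

```text
{'dockrim': [28, 20, 254], 'dockin': [26, 31, 252], 'dockrim2': [30, 19, 255], 'wax': [30, 49, 255], 'candleside': [26, 110, 251], 'mat': [17, 163, 243], 'mat2': [19, 160, 248], 'knob': [25, 205, 253], 'rock': [18, 245, 240], 'box': [28, 56, 255], 'ball': [4, 243, 251], 'p1': [169, 137, 253], 'p2': [27, 21, 254], 'table': [14, 92, 79]}
{'dock': [18, 35, 221], 'wax': [102, 23, 109], 'mat': [16, 155, 163], 'knob': [20, 255, 232], 'p1': [168, 134, 248], 'p2': [102, 22, 116], 'box': [7, 24, 74], 'rim': [15, 178, 183], 'floor': [15, 178, 193]}
{'dock': [25, 26, 249], 'wax': [30, 6, 247], 'cs': [20, 172, 179], 'mat': [23, 105, 247], 'knob': [18, 152, 233], 'ball': [1, 188, 242], 'p1': [166, 89, 247], 'p2': [30, 3, 247], 'tray': [13, 150, 233]}
```

View pics/t1.png

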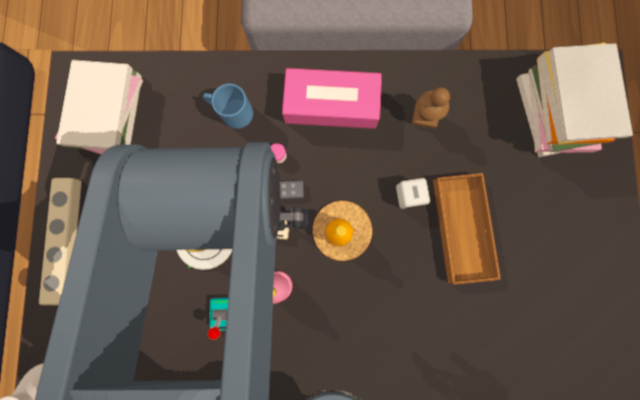

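```bash
cat >> seg.py <<'E'
from scipy.optimize import least_squares
def mask(c,lo,hi,seed,win=90,close=3):
    """component of the HSV range nearest to the seed pixel, within a window"""
    h=cv2.cvtColor(c["color"],cv2.COLOR_BGR2HSV); m=cv2.inRange(h,lo,hi)
    if lo[0]>hi[0]: m=cv2.inRange(h,lo,(180,)+tuple(hi[1:]))|cv2.inRange(h,(0,)+tuple(lo[1:]),hi)
    w=np.zeros_like(m); x,y=map(int,seed); w[max(0,y-win):y+win,max(0,x-win):x+win]=255; m&=w
    m=cv2.morphologyEx(m,cv2.MORPH_CLOSE,np.ones((close,close)))
    n,l,s,ce=cv2.connectedComponentsWithStats(m)
    ok=[i for i in range(1,n) if s[i][4]>=15]
    if not ok: return None
    def dist(i):
        yy,xx=np.nonzero(l==i); return np.min((xx-x)**2+(yy-y)**2)
    return (l==min(ok,key=dist)).astype(np.uint8)*255
def cen(m): 
    M=cv2.moments(m,True); return np.array([M["m10"],M["m01"]])/M["m00"]
def hull(m):
    cs=cv2.findContours(m,cv2.RETR_EXTERNAL,cv2.CHAIN_APPROX_NONE)[0]
    return cv2.convexHull(np.vstack(cs))[:,0].astype(float)
def contour(m): return max(cv2.findContours(m,cv2.RETR_EXTERNAL,cv2.CHAIN_APPROX_NONE)[0],key=len)[:,0].astype(float)
def circ(c,pts,z):
    """robust circle on plane z: centre, radius"""
    P=np.array([plane(c,p,z)[:2] for p in pts]); c0=P.mean(0)
    f=lambda v:np.hypot(P[:,0]-v[0],P[:,1]-v[1])-v[2]
    return least_squares(f,[*c0,np.ptp(P,0).max()/2],loss="soft_l1",f_scale=.001).x
E
cat > m.py <<'E'
from seg import *
W=cam("wrist"); T=cam("top"); S=cam("scene")
T["color"]=cv2.imread("pics/top0.png"); S["color"]=cv2.imread("pics/scene0.png")
def two(n,spec):
    o=[]
    for c,lo,hi,s in spec:
        m=mask(c,lo,hi,s,50); p=cen(m); o.append((c,p)); print("  ",n,p.round(1),int((m>0).sum()))
    X,e=tri(o); print(n,X.round(4),"miss",round(e,4)); return X
two("ball",[(W,(177,180,120),(6,255,255),(324,196)),(T,(177,180,120),(6,255,255),(277,209)),(S,(177,150,120),(6,255,255),(354,206))])
two("knob",[(W,(21,150,200),(32,235,255),(187,166)),(S,(15,120,120),(30,200,255),(315,155))])
two("pot1cap",[(W,(160,90,120),(176,255,255),(329,287)),(T,(160,90,120),(176,255,255),(277,152)),(S,(160,60,120),(176,255,255),(319,260))])
two("pot2cap",[(W,(0,0,200),(180,60,255),(385,267)),(S,(0,0,200),(180,60,255),(358,268))])
two("wax",[(W,(25,30,230),(35,75,255),(492,140)),(S,(0,0,200),(180,60,255),(447,222))])
m=mask(W,(0,0,170),(180,48,255),(413,133),110); print("dockW",circ(W,contour(m),.01))
m=mask(T,(0,0,110),(180,70,255),(183,250),45); print("dockT",circ(T,contour(m),.01))
m=mask(W,(8,60,120),(25,190,255),(170,150),110); print("matW",circ(W,hull(m),.008))
m=mask(T,(8,60,70),(25,200,255),(320,235),45); print("matT",circ(T,hull(m),.008))
m=mask(T,(5,120,60),(25,255,255),(450,228),90,5); b=cv2.boxPoints(cv2.minAreaRect(contour(m).astype(np.float32)))
print("tray",[plane(T,p,.035).round(3)[:2].tolist() for p in b],np.mean([plane(T,p,.035) for p in b],0).round(3))
m=mask(W,(0,0,150),(40,110,255),(312,170),40); b=cv2.boxPoints(cv2.minAreaRect(contour(m).astype(np.float32)))
print("box",[plane(W,p,.025).round(3)[:2].tolist() for p in b],b.round(0).tolist())
E
python3 m.py
```

```text
ball [324.7 194.5] 340
   ball [276.8 208.9] 89
   ball [354.2 206.4] 117
ball [0.5215 0.13   0.076 ] miss 0.0005
   knob [181.5 165.2] 363
   knob [313.4 159.2] 209
knob [ 0.4746 -0.0181  0.1221] miss 0.0022
   pot1cap [330.  282.1] 679
   pot1cap [276.3 151.6] 260
   pot1cap [318.5 262.2] 314
pot1cap [0.6669 0.1395 0.0285] miss 0.0005
   pot2cap [385.8 267.7] 521
   pot2cap [358.6 270.8] 239
pot2cap [0.6419 0.2191 0.0304] miss 0.0006
   wax [489.2 140.7] 1824
   wax [451.3 264.2] 249
wax [ 0.4698  0.3555 -0.0093] miss 0.0044
dockW [0.45458738 0.31265564 0.06924916]
dockT [0.45559908 0.31598298 0.07074647]
matW [ 0.47741003 -0.02165965  0.07211214]
matT [0.49514054 0.02509191 0.11903908]
tray [[0.602, -0.232], [0.623, -0.359], [0.366, -0.385], [0.346, -0.263]] [ 0.484 -0.309  0.035]
box [[0.525, 0.102], [0.454, 0.112], [0.46, 0.161], [0.531, 0.154]] [[304.0, 187.0], [311.0, 135.0], [349.0, 139.0], [342.0, 192.0]]
```

Measurements agree with the listed sizes: ball at z 0.076, lever length 0.061, pot caps at about 0.03, dock radius 0.070. Next I switch the charger off.

```bash
cat >> h.py <<'E'
HINGE=np.array([.4925,.1315]); YAW=-.11; U=np.array([np.cos(YAW),np.sin(YAW)])
def st(): s=arm.state(); return s["eef_pos"].round(4),s["wrist_force"].round(1),round(s["time_s"],1),round(s["opening"],3)
def toggle(sign,end):
    """push ball from side sign (+1: from +x side to -x), stop with TCP at offset end from hinge"""
    o=down(np.pi/2+YAW); arm.close_gripper(20)
    P=lambda s,z:[*(HINGE+s*U),z]
    arm.movep(P(sign*.075,.20),o); arm.movel(P(sign*.075,.065)); print(st())
    arm.movel(P(sign*.02,.065),velocity=.06); print(st())
    arm.movel(P(end,.065),velocity=.04); print(st())
    arm.movel(P(end+sign*.02,.065),velocity=.06); arm.movel(P(end+sign*.02,.2)); print(st())
def ballpos(c,seed):
    import seg; m=seg.mask(c,(177,150,120),(6,255,255),seed,40); return seg.cen(m)
E
python3 - <<'E'
from h import *
toggle(1,-.003)
arm.movep((0.46,0.12,0.33),down(np.pi/2))
W=cam("wrist","w3"); S=cam("scene","s3")
i=np.vstack([W["color"],S["color"]]); cv2.imwrite("pics/ws3.png",cv2.resize(i,None,fx=.75,fy=.75))
print(proj(W,[.4635,.135,.076]),proj(S,[.4635,.135,.076]),st())
E
```

```text
(array([0.5679, 0.1233, 0.0662]), array([0.2, 0.2, 0.7]), 6.4, -0.003)
(array([0.512 , 0.1293, 0.0647]), array([-0.2,  0.1,  0.8]), 7.4, 0.002)
(array([0.489 , 0.1319, 0.065 ]), array([ 0.4, -0.8, -0.2]), 8.2, 0.002)
(array([0.5086, 0.1296, 0.1992]), array([-0.7,  0.4, -0.9]), 9.7, -0.002)
[329.06591181 164.54031986] [369.65703363 194.40909235] (array([0.4594, 0.12  , 0.328 ]), array([ 0.1,  0.9, -0. ]), 10.4, 0.002)
```

View pics/ws3.png

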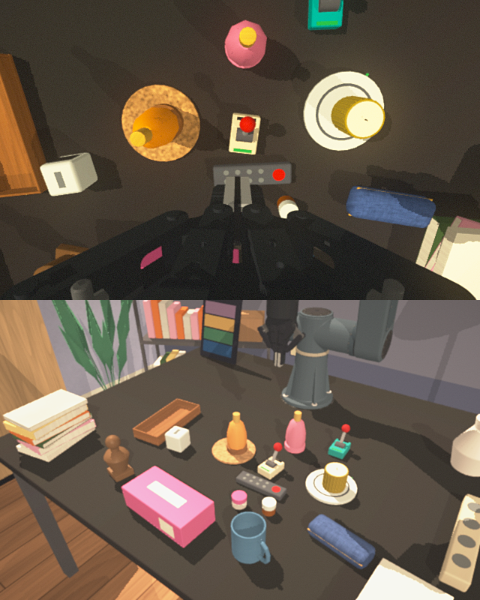

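The charger is off: the ball is at (329,165) in the wrist view, where I predicted it. Next I measure the exact lever angle and the candle.

Run:
```python
from seg import *
W=cam("wrist"); S=cam("scene")
X,e=tri([(W,ballpos(W,(329,165))),(S,ballpos(S,(369,197)))]); s=(X[:2]-HINGE)@U
print("ball",X.round(4),e.round(4),"angle",np.arctan2(s,X[2]-.022)+.5)
o=[]
h=cv2.cvtColor(S["color"],cv2.COLOR_BGR2HSV); print(h[210:250:4,447].tolist())
m=mask(W,(25,30,225),(35,80,255),(484,158),40); cw=contour(m); print("waxW",cw.min(0),cw.max(0),[circ(W,hull(m),z).round(4) for z in (.05,.062,.07)])
print("expected scene px",proj(S,[*circ(W,hull(m),.07)[:2],.07]))
m=mask(W,(21,150,200),(32,235,255),(185,178)); print("knob",cen(m),(m>0).sum(),plane(W,cen(m),.130))
```

```text
ball [0.4646 0.1362 0.0748] 0.0004 angle 0.009283650659362264
[[20, 38, 60], [13, 57, 85], [34, 7, 250], [30, 8, 247], [34, 8, 248], [30, 7, 247], [30, 61, 251], [20, 173, 181], [20, 172, 176], [21, 171, 174]]
waxW [463. 136.] [510. 183.] [array([0.461 , 0.3328, 0.0296]), array([0.4591, 0.3268, 0.0288]), array([0.4578, 0.3227, 0.0282])]
expected scene px [448.3930574  226.13061328]
knob [182.4378882  186.23291925] 322 [ 0.47541038 -0.01839911  0.13      ]
```

```bash
cat >> h.py <<'E'
def fz(): return np.mean([(arm.dwell(.04),arm.state()["wrist_force"][2])[1] for _ in range(3)])
def grasp(xy,z,a,N,zs=.2):
    arm.ungrasp(); arm.movep([*xy,zs],down(a)); arm.movel([*xy,z],velocity=.1); arm.close_gripper(N); arm.dwell(.2)
    s=arm.state(); print("grasp",st(),round(s["gripper_force"],1)); return s["eef_pos"][2]
def place(xy,z,a,zs,zup,base_from=.012):
    """z: TCP height at which the thing should touch"""
    arm.movel([*xy,zs],down(a),velocity=.15); arm.movel([*xy,z+base_from],velocity=.08); arm.dwell(.2); b=fz(); d=base_from
    while d>-.004 and fz()<b+1.2: d-=.001; arm.movel([*xy,z+d],velocity=.01)
    print("touch d",round(d,4),"base",b.round(2),fz().round(2),st())
    arm.ungrasp(); arm.dwell(.2); arm.movel([*xy,zup],velocity=.1); print(st())
E
python3 - <<'E'
from h import *
a=np.pi/2
C=(.457,.3215)
z=grasp(C,.027,a,40)
arm.movel([*C,.06],velocity=.05); print(st(),fz())
arm.movel([*C,.22],velocity=.15); print(st())
arm.movel([.44,-.165,.22],velocity=.25)
place((.44,-.165),.017,a,.10,.22)
S=cam("scene","s4"); W=cam("wrist","w4"); i=np.vstack([W["color"],S["color"]]); cv2.imwrite("pics/ws4.png",cv2.resize(i,None,fx=.75,fy=.75))
E
```

```text
grasp (array([0.4573, 0.3215, 0.0276]), array([-0.8, -1.2,  5.5]), 14.7, 0.735) 44.4
(array([0.4568, 0.3214, 0.06  ]), array([-0.7,  0.8, -4. ]), 15.5, 0.744) -3.763016995220841
(array([0.4562, 0.3211, 0.219 ]), array([ 0.4,  0.2, -3.7]), 16.8, 0.736)
touch d -0.0 base -3.19 5.47 (array([ 0.4401, -0.165 ,  0.0176]), array([-1.3,  0. ,  6.2]), 26.0, 0.742)
(array([ 0.4398, -0.1649,  0.2195]), array([-0.1,  0.3,  0.6]), 28.7, 0.998)
```

View pics/ws4.png

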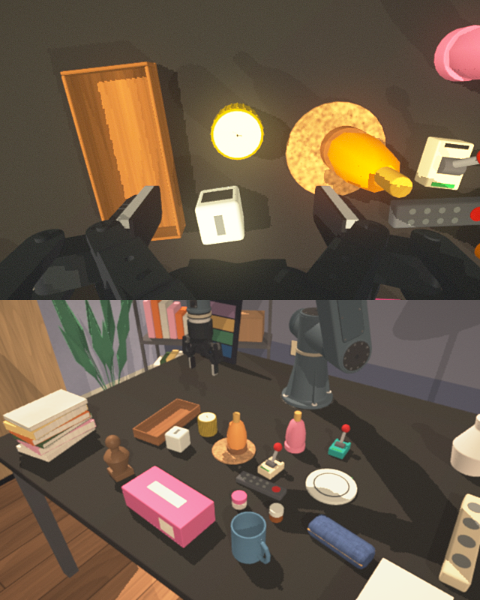

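The candle stands on the buffer spot at about (237,133), with the lamp free on the mat. In the scene view the amber pot appears to have shifted from (269,505) to (276,513), so I'll re-measure it later. I measure the dock and knob again, then move the lamp.

```bash
cat > m2.py <<'E'
from seg import *
def ell(m): return np.array(cv2.fitEllipse(hull(m).astype(np.float32))[0])
arm.movep((.46,.17,.30),down(np.pi/2))
W=cam("wrist","w5"); S=cam("scene","s5")
o=[]
for c in (W,S):
    m=mask(c,(0,0,150),(180,70,255),proj(c,[.455,.313-.05,.01]),110,5); o.append((c,ell(m))); print("dock",circ(c,hull(m),.01).round(4),(m>0).sum())
X,e=tri(o);print("dock tri",X.round(4),e.round(4))
o=[]
for c,lo,hi in ((W,(21,130,190),(32,240,255)),(S,(15,110,120),(30,210,255))):
    m=mask(c,lo,hi,proj(c,[.475,-.018,.135]),25); o.append((c,cen(m))); print("knob px",cen(m).round(1),proj(c,[.475,-.018,.13]).round(1),(m>0).sum(),plane(c,cen(m),.131).round(4))
X,e=tri(o);print("knob tri",X.round(4),e.round(4))
m=mask(W,(8,60,120),(25,190,255),proj(W,[.477,.03,.008]),110); print("matW",circ(W,hull(m),.008))
E
python3 m2.py
```

```text
dock [0.4546 0.3126 0.0719] 9985
dock [0.4603 0.3167 0.0748] 2587
dock tri [4.529e-01 3.158e-01 1.000e-04] 0.0001
knob px [116.6 191.9] [119.8 191.5] 340 [ 0.4751 -0.0204  0.131 ]
knob px [314.  164.8] [311.9 155.7] 391 [0.5052 0.0105 0.131 ]
knob tri [ 0.4769 -0.0205  0.1122] 0.0057
matW [ 0.47731631 -0.02146475  0.07181872]
```

Run:
```python
from seg import *
o=[]
for P in ((.46,.10,.32),(.50,-.07,.32)):
    arm.movep(P,down(np.pi/2)); W=cam("wrist"); m=mask(W,(21,130,190),(32,240,255),proj(W,[.475,-.02,.135]),25)
    o.append((W,cen(m))); print(cen(m).round(1),(m>0).sum(),plane(W,cen(m),.131).round(4))
print(tri(o))
cv2.imwrite("pics/w6.png",W["color"])
```

```text
[201.6 186.6] 315 [ 0.4751 -0.0171  0.131 ]
[375.5 146.1] 361 [ 0.4735 -0.0107  0.131 ]
(array([ 0.47199714, -0.01285803,  0.14326215]), np.float64(2.5223704104156356e-05))
```

Run:
```python
from h import *
a=np.pi/2; K=(.473,-.0135); D=(.4546,.313)
z=grasp(K,.122,a,25,zs=.25)
arm.close_gripper(60); arm.dwell(.2); print(st())
arm.movel([*K,.14],velocity=.04); print(st(),fz())
arm.movel([*K,.29],velocity=.12); print(st())
W=cam("wrist","w7"); S=cam("scene","s7"); i=np.vstack([W["color"],S["color"]]); cv2.imwrite("pics/ws7.png",cv2.resize(i,None,fx=.75,fy=.75)); print("z",z)
```

```text
grasp (array([ 0.4731, -0.0133,  0.1222]), array([-0.1,  1.9,  3.8]), 34.4, 0.245) 25.2
(array([ 0.4731, -0.0133,  0.1223]), array([-0.4,  2.3,  4.5]), 34.8, 0.228)
(array([ 0.473 , -0.0136,  0.1401]), array([ 0.5, -0.1, -3.5]), 35.4, 0.234) -3.6650972031801046
(array([ 0.4724, -0.0133,  0.2892]), array([-0.4,  0.3, -2.7]), 36.9, 0.236)
z 0.12216544549203978
```

View pics/ws7.png

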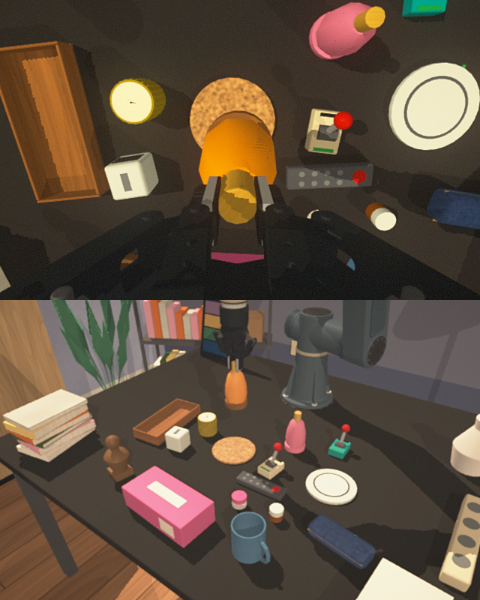

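The lamp hangs upright in the gripper and the mat is clear. I place the lamp on the dock.

Run:
```python
from seg import *
a=np.pi/2; D=(.4546,.313)
S=cam("scene"); m=mask(S,(5,40,120),(28,190,255),proj(S,[.477,-.02,.008]),60); print("matS",circ(S,hull(m),.008))
arm.movel([*D,.29],velocity=.2); print(st())
place(D,.1242,a,.16,.25)
arm.movep((.46,.10,.32),down(a)); W=cam("wrist","w8"); S=cam("scene","s8")
m=mask(W,(8,60,120),(25,190,255),proj(W,[.477,-.02,.008]),110); print("matW",circ(W,hull(m),.008))
i=np.vstack([W["color"],S["color"]]); cv2.imwrite("pics/ws8.png",cv2.resize(i,None,fx=.75,fy=.75))
```

```text
matS [ 0.48071132 -0.01810492  0.07504554]
(array([0.4547, 0.3122, 0.29  ]), array([-0.5,  0.6, -3.9]), 38.8, 0.236)
touch d -0.0 base -2.87 -1.9 (array([0.4548, 0.3131, 0.1243]), array([ 0.2,  0.8, -1.4]), 45.4, 0.232)
(array([0.4542, 0.3128, 0.2493]), array([ 0.4,  0.4, -0.1]), 47.6, 1.002)
matW [ 0.47740156 -0.02172111  0.07226218]
```

View pics/ws8.png

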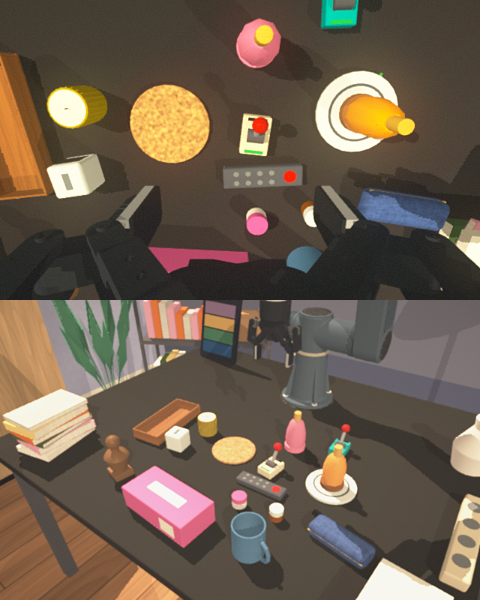

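The lamp stands upright in the dock's grey ring at (355,115). Next I place the candle on the mat, measuring it first.

Run:
```python
from seg import *
a=np.pi/2; M=(.478,-.021)
arm.movep((.46,-.12,.32),down(a)); W=cam("wrist")
m=mask(W,(22,15,215),(36,90,255),proj(W,[.44,-.165,.062]),40); c=circ(W,hull(m),.062); print("candle",c)
if np.hypot(c[0]-.44,c[1]+.165)>.008: raise SystemExit
C=(.44,-.165)
z=grasp(C,.0175,a,40); arm.movel([*C,.05],velocity=.05); print(fz())
arm.movel([*C,.16],velocity=.15); arm.movel([*M,.16],velocity=.15)
place(M,z+.008,a,.08,.22)
arm.movep((.50,.10,.32),down(a)); W=cam("wrist","w9"); S=cam("scene","s9")
m=mask(W,(22,15,215),(36,90,255),proj(W,[*M,.07]),40); print("candle",circ(W,hull(m),.07))
i=np.vstack([W["color"],S["color"]]); cv2.imwrite("pics/ws9.png",cv2.resize(i,None,fx=.75,fy=.75))
```

```text
candle [ 0.44037953 -0.16527878  0.02844756]
grasp (array([ 0.4402, -0.1651,  0.0181]), array([-0.3,  1.9,  5.6]), 52.9, 0.74) 43.3
-3.823529391586169
touch d -0.0 base -3.47 -2.44 (array([ 0.4781, -0.021 ,  0.0261]), array([ 0.2,  0.1, -2. ]), 62.3, 0.743)
(array([ 0.4777, -0.0209,  0.2195]), array([-0.3, -0.8,  0.3]), 64.9, 1.0)
candle [ 0.47828245 -0.02131785  0.02829981]
```

View pics/ws9.png

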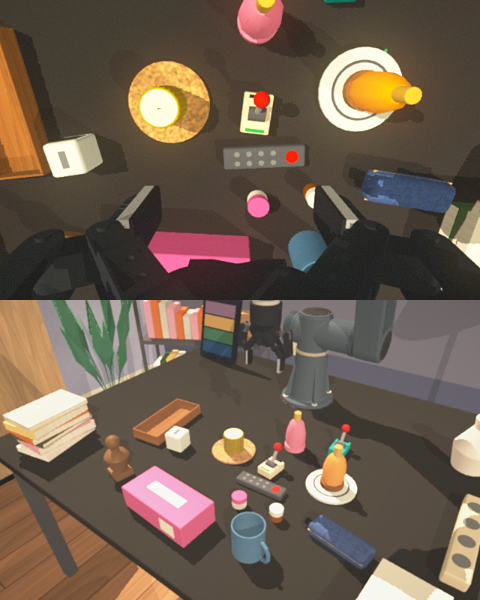

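The candle stands upright in the middle of the mat at (160,107) and the lamp is on the dock. I switch the charger on.

```bash
sed -i 's/def toggle(sign,end):/def toggle(sign,end,s0=.075):/; s/sign\*\.075/sign*s0/g; s|o=down(np.pi/2+YAW); arm|o=down(sign*np.pi/2+YAW); arm|' h.py
python3 - <<'E'
from seg import *
arm.dwell(.3)
toggle(-1,.003,.066)
arm.movep((.52,.10,.30),down(-np.pi/2)); W=cam("wrist","w10"); S=cam("scene","s10"); T=cam("top","t10")
p=[.5215,.129,.075]; 
X,e=tri([(W,ballpos(W,proj(W,p))),(S,ballpos(S,proj(S,p)))]); s=(X[:2]-HINGE)@U
print("ball",X.round(4),e.round(4),"angle",np.arctan2(s,X[2]-.022)+.5,st())
cv2.imwrite("pics/ws10.png",cv2.resize(np.vstack([W["color"],T["color"]]),None,fx=.75,fy=.75))
E
```

```text
(array([0.4274, 0.1388, 0.0654]), array([0.6, 0.2, 0.2]), 70.6, -0.0)
(array([0.4727, 0.1336, 0.0649]), array([ 0.1,  0.5, -0.2]), 71.5, -0.001)
(array([0.4961, 0.1312, 0.0651]), array([-0.4, -0.1,  0.5]), 72.2, -0.001)
(array([0.475 , 0.1333, 0.1993]), array([ 0.4,  0.9, -0.5]), 73.8, 0.0)
ball [0.5198 0.1296 0.0748] 0.0001 angle 0.9784114047086758 (array([0.5182, 0.1003, 0.2979]), array([ 0.7, -0.2, -0.3]), 74.5, 0.003)
```

View pics/ws10.png

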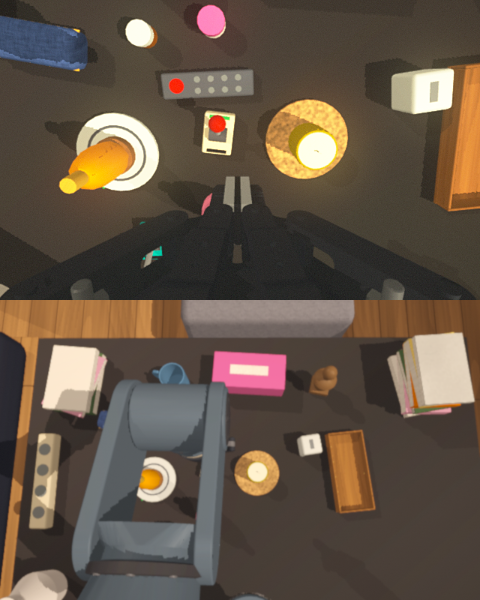

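The charger is on: ball triangulated at an angle of about 0.98. Lamp and candle are in place. The pots are at full-res wrist pixels (281,28) and (187,44), so I measure them from closer and grasp.

```bash
cat >> seg.py <<'E'
CAP={"pot1":((160,90,120),(176,255,255)),"pot2":((0,0,190),(180,70,255))}
def pot(n,guess,views=((.56,.14,.28),(.54,.22,.28))):
    o=[]
    for P in views:
        arm.movep(P,down(-np.pi/2)); W=cam("wrist"); s=proj(W,guess); m=mask(W,*CAP[n],s,45); p=cen(m); o.append((W,p)); print(n,s.round(0),p.round(1),(m>0).sum(),plane(W,p,guess[2]).round(4))
    X,e=tri(o); print(n,X.round(4),e.round(5)); return X,W
E
python3 - <<'E'
from seg import *
X,W=pot("pot1",(.667,.14,.03))
X,W=pot("pot2",(.652,.225,.03)); cv2.imwrite("pics/w11.png",W["color"])
E
```

```text
pot1 [317.  61.] [318.4  61.6] 1270 [0.6667 0.1385 0.03  ]
pot1 [391.  43.] [392.8  43.6] 1338 [0.6664 0.1383 0.03  ]
pot1 [0.6664 0.1385 0.0309] 9e-05
pot2 [236.  79.] [216.9  81.8] 1034 [0.6492 0.2463 0.03  ]
pot2 [313.  58.] [293.9  60.1] 1021 [0.6498 0.2461 0.03  ]
pot2 [0.6494 0.2459 0.0314] 0.00015
```

View pics/w11.png

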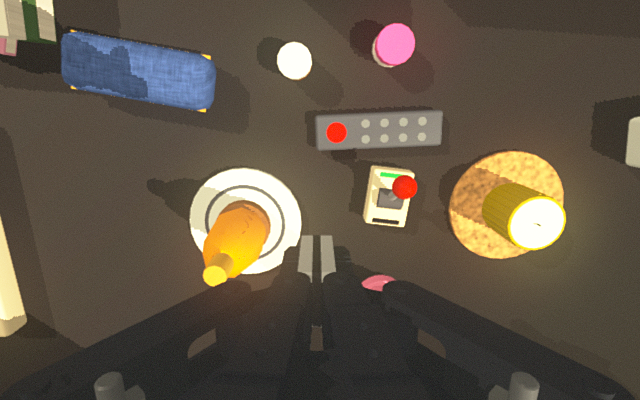

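Both pots stand clear: white cap at (294,60), pink cap at (394,44), with the glasses case edge at (215,100) far enough away. I move them to the tray.

Run:
```python
from seg import *
TR=np.array([.484,-.309]); ty=.11; tu=np.array([np.cos(ty),np.sin(ty)])
for n,c,off in (("pot1",(.6664,.1385),-.05),("pot2",(.6497,.2461),.055)):
    if n=="pot2":
        X,_=pot(n,(*c,.03)); 
        if abs(X[2]-.031)>.006: raise SystemExit
        c=X[:2]
    z=grasp(c,.005,-np.pi/2,25)
    arm.movel([*c,.22],velocity=.15); print(st(),arm.state()["gripper_force"])
    xy=TR+off*tu
    arm.movep([*xy,.2],down(ty))
    place(xy,z+.005,ty,.10,.22)
arm.movep((.40,-.2,.33),down(-np.pi/2)); W=cam("wrist","w12"); S=cam("scene","s12")
cv2.imwrite("pics/ws12.png",cv2.resize(np.vstack([W["color"],S["color"]]),None,fx=.75,fy=.75))
```

```text
grasp (array([0.6666, 0.1385, 0.0053]), array([-0.7,  0.9,  2.9]), 80.6, 0.459) 25.4
(array([0.6657, 0.1385, 0.2187]), array([ 0.2, -0.5,  0. ]), 82.2, 0.462) 25.310951471328735
touch d -0.001 base -0.17 6.88 (array([ 0.4343, -0.3144,  0.0102]), array([-0.3,  0.1,  6.8]), 91.7, 0.458)
(array([ 0.4341, -0.3143,  0.2195]), array([-0.5,  0.3, -0.5]), 94.7, 1.0)
pot2 [219.  81.] [218.8  81. ] 1042 [0.6493 0.2462 0.03  ]
pot2 [293.  61.] [292.6  60.9] 1020 [0.6497 0.246  0.03  ]
pot2 [0.6494 0.2459 0.0314] 0.0001
grasp (array([0.6496, 0.2459, 0.0052]), array([-0.4, -0.6,  2.3]), 101.1, 0.414) 25.1
(array([0.6487, 0.2457, 0.2187]), array([-1. , -0.4, -0.9]), 102.7, 0.412) 25.059969127178192
touch d -0.001 base 0.09 5.32 (array([ 0.5387, -0.303 ,  0.0102]), array([-1.1,  1.2,  4.9]), 112.2, 0.412)
(array([ 0.5384, -0.3028,  0.2194]), array([-0.3, -0.1, -0.3]), 115.3, 1.002)
```

View pics/ws12.png

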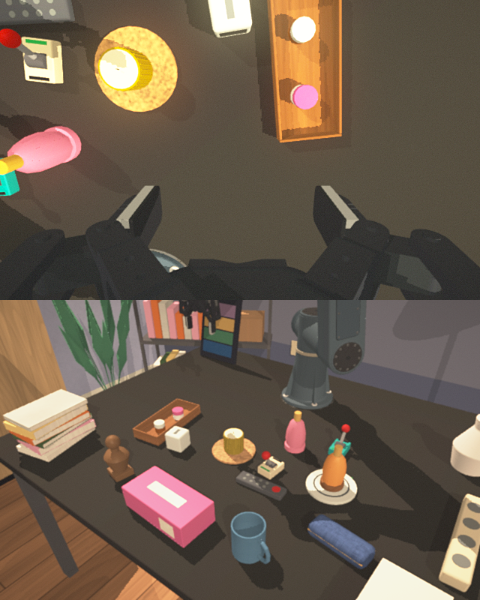

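Both pots stand upright in the tray, at (303,28) and (305,97). The lamp, candle and toggle are in place in the scene view. I hand the job in.

Run:
```python
from seg import *
S=cam("scene"); p=ballpos(S,proj(S,[.52,.129,.075])); print(p,proj(S,[.5198,.1296,.0748]))
print(arm.job_done())
```

```text
[354.22222222 206.74074074] [354.12325402 206.40745876]
the job is handed in; nothing more can be done
None
```

The job is handed in, with no verdict returned yet: charger switched off, lamp moved onto the dock and candle onto the mat, charger switched back on (about 0.98), and both pots present (pot1 and pot2) standing in the tray.

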